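Find the unblocked duct cover and push it open

ROBOT

A 6-joint arm with a two-finger parallel gripper is mounted at the origin on a cart in front of the work surface, level with it; the furniture and walls round the work are solid. World frame = base frame: x ahead of the robot, y to its left, z up, the work surface at z = 0. Lengths are in m, angles in rad, forces in N, time in s.
With the tool pointing down it reaches from about 0.325 to 0.75 m from the base axis. Payload 7.6 kg.
Tool frame: the origin (TCP) lies between the finger pads; the fingertips stand 11 mm ahead of it and the grasp point (between the pads) lies 8 mm behind it; z points along the fingers, y is the line along which they close (so a half turn about z gives the same grasp; the last joint's range is limited). The gripper opens to 85 mm and grips with 20 to 120 N. Pads are 22 mm wide; open, the fingers measure 114 mm over their backs; the gripper's body (76 mm by 85 mm) begins 54 mm behind the grasp point. The pads swing forward as they close: fully open they stand 13 mm farther back than shut.
Start: joints at [1.105, 0.052, 1.401, -0, 1.689, -0.07], TCP at [0.202, 0.484, 0.242] pointing down, gripper open.
Joint ranges: [-2.9, 2.9], [-0.91, 2.17], [0.12, 2.37], [-1.06, 4.2], [0.26, 2.73], [-2.93, 2.93]. Speed limits (rad/s): [2.57, 2.57, 3.01, 3.14, 3.14, 3.14].

INTERFACE

Orientations are given as a unit quaternion [w, x, y, z].
In Python, from workcell import bot, get_image gives the robot as it stands. The module is installed in compiled form; this text tells all that it offers.
- The arm moves only by the tool arm_command, never from a script. Its argument "moves" is a list of rows, each a list of 5 numbers: the shift along the tool's x, y, z in cm, then the turn about the tool's z in rad, then the closure, from 0 (fully open) to 1 (shut). In form: [[x, y, z, turn, jaw], ...]. A call has 1 to 8 rows; each row is the pose to reach, as a shift and turn from the pose commanded when the call began, along the tool's axes at that moment; what a row does not reach only later rows make up. A row lasts 1/12 s, in which the tool goes at most 41.7 mm and 7.16 degrees, less where a joint would pass 70% of its speed; a pose out of reach is approached as far as the arm can. A call with a gripper value outside its range is refused whole. The fingers move at their own pace and stop on an object; "squeeze" is the grip in N (left out, the last holds). Time passes only in rows, so rows that repeat a pose let the fingers close. It gives the time, the measured TCP pose, the force, the opening and the grip force at its end, in the units of the state.
- bot.sense(): the state, without advancing time (a new reading comes with each control period).
- get_image(name): name is "scene" or "top" or "wrist"; returns a dict with "color" (480x640x3 uint8, blue, green, red), "vfov" (degrees; the focal length in pixels is half the picture's height over the tangent of half this angle, whatever the lens; pixels are square), "cx", "cy" (the principal point, pixels), "world_to_cam" (4x4, takes a point from world to camera coordinates). Camera axes: x right, y up, looking along -z (the intrinsics and any distortion apply to the point x, -y, -z); pixel columns grow to the right and rows downward; lengths in m; the calibration is good to about 2 mm. The wrist camera is an equidistant fisheye: a pixel r from the principal point sees the ray r / f radians off the axis. A picture is of the moment at which its call begins. There is no depth.
- bot.close_job(): hands the job in; it is judged then, once.
The state is a dict: "clock": time; "q": joint angles; "dq": joint speeds; "tau": joint torques, N m; "tool_pos": TCP position; "ee_rot": TCP orientation; "force": force on the tool from outside, world axes, zero at the start; "torque": the same for the moment, N m; "opening": finger opening in m; "grip_force": force on a finger pad.
Only numpy, scipy, OpenCV 4.12 (cv2) and the standard library are available. Lean on these libraries where they do the work, as an engineer would, in place of code of your own. Each camera call takes 0.05 s, during which the arm holds its last target. There are 200 camera calls.

TASK

Three of the four blue covers on the grey service duct are blocked from below and one is free, but they look alike. Press gently on the black marks at the far ends of the covers, one after another, to find the one that rocks, then push its raised near edge over, away from you, until that cover stands open upright, and leave it so. Only press and push with the fingertips: grip nothing, and leave the things around and on the duct where they are.

Things in the scene. Friction and masses are not known exactly. Their poses are not given: they have to be found in the camera images.
- duct: Fixed grey metal duct, 146 x 386 x 75 mm (x, y, z); origin: centre of its underside; x away from the robot, y along the row to the left. On top, flush at z = 75: four identical smooth blue covers, 102 (x) x 62 (y) x 6 mm, centres at x = 0, y = -150, -76, -2, 72 mm, each on a see-saw pivot along y at x = 1, z = 72; bars of 12 mm between them, rims of 20 mm; a blank end plate at the +y end.
- hatch_1 (a joint): Tip angle of the rightmost cover (rad): 0 closed and flush, grows as its far end goes down and its near edge rises, 1.57 upright against its stop. Stiff pivot: it stays where it is left. One cover, another each time, is free and rocks at about 4 N on its mark; a hidden stop blocks the others, which stay under 0.04.
- press_1 (a point): Centre of the black rubber press mark (22 x 40 mm) on top of the rightmost cover, near its far end, 30 mm beyond the pivot and 20 mm from the far edge; turns with the cover. Pressing it 15 mm down tips a free cover about 0.45 rad and lifts its near edge about 23 mm.
- edge_1 (a point): Middle of the near edge of the rightmost cover, 52 mm before the pivot, at half its thickness; turns with the cover. The cover is smooth (friction about 0.25). Once raised it can be pushed away from the robot (along the duct's +x), which swings the cover up, best following the rising edge; upright, it is 49 mm above the duct top.
- hatch_2 (a joint): Tip angle of the second from the right cover (rad): 0 closed and flush, grows as its far end goes down and its near edge rises, 1.57 upright against its stop. Stiff pivot: it stays where it is left. One cover, another each time, is free and rocks at about 4 N on its mark; a hidden stop blocks the others, which stay under 0.04.
- press_2 (a point): Centre of the black rubber press mark (22 x 40 mm) on top of the second from the right cover, near its far end, 30 mm beyond the pivot and 20 mm from the far edge; turns with the cover. Pressing it 15 mm down tips a free cover about 0.45 rad and lifts its near edge about 23 mm.
- edge_2 (a point): Middle of the near edge of the second from the right cover, 52 mm before the pivot, at half its thickness; turns with the cover. The cover is smooth (friction about 0.25). Once raised it can be pushed away from the robot (along the duct's +x), which swings the cover up, best following the rising edge; upright, it is 49 mm above the duct top.
- hatch_3 (a joint): Tip angle of the third from the right cover (rad): 0 closed and flush, grows as its far end goes down and its near edge rises, 1.57 upright against its stop. Stiff pivot: it stays where it is left. One cover, another each time, is free and rocks at about 4 N on its mark; a hidden stop blocks the others, which stay under 0.04.
- press_3 (a point): Centre of the black rubber press mark (22 x 40 mm) on top of the third from the right cover, near its far end, 30 mm beyond the pivot and 20 mm from the far edge; turns with the cover. Pressing it 15 mm down tips a free cover about 0.45 rad and lifts its near edge about 23 mm.
- edge_3 (a point): Middle of the near edge of the third from the right cover, 52 mm before the pivot, at half its thickness; turns with the cover. The cover is smooth (friction about 0.25). Once raised it can be pushed away from the robot (along the duct's +x), which swings the cover up, best following the rising edge; upright, it is 49 mm above the duct top.
- hatch_4 (a joint): Tip angle of the leftmost cover (rad): 0 closed and flush, grows as its far end goes down and its near edge rises, 1.57 upright against its stop. Stiff pivot: it stays where it is left. One cover, another each time, is free and rocks at about 4 N on its mark; a hidden stop blocks the others, which stay under 0.04.
- press_4 (a point): Centre of the black rubber press mark (22 x 40 mm) on top of the leftmost cover, near its far end, 30 mm beyond the pivot and 20 mm from the far edge; turns with the cover. Pressing it 15 mm down tips a free cover about 0.45 rad and lifts its near edge about 23 mm.
- edge_4 (a point): Middle of the near edge of the leftmost cover, 52 mm before the pivot, at half its thickness; turns with the cover. The cover is smooth (friction about 0.25). Once raised it can be pushed away from the robot (along the duct's +x), which swings the cover up, best following the rising edge; upright, it is 49 mm above the duct top.
- cutters: Loose side cutters with blue handles, 51 x 131 x 11 mm, lying on the duct's blank end plate; origin at the centre of its underside. A bystander: leave it where it is.
- flux: Small white dropper bottle with red cap, 38 x 38 x 109 mm; origin at the centre of its underside. A bystander: leave it where it is.
- jar: Round jar with black lid, 61 mm across, 53 mm high; origin at the centre of its underside. A bystander: leave it where it is.
- pump: Blue pump dispenser, 66 mm across, 128 mm high; origin at the centre of its underside. A bystander: leave it where it is.
- driver: Red-handled screwdriver lying on the bench, 30 x 191 x 30 mm; origin at the centre of its underside. A bystander: leave it where it is.
- pen: White and blue marker pen lying on the bench, 17 x 135 x 16 mm; origin at the centre of its underside. A bystander: leave it where it is.
- carriers: Pack of black plastic carriers, 52 x 118 x 50 mm; origin at the centre of its underside. A bystander: leave it where it is.

How it is judged:
On the way, in this order (a step that is already met when the one before it is completed fails the run):
1. the free cover has been rocked: its far end pressed down, tipped more than 0.25 rad (value of joint any of hatch_1, hatch_2, hatch_3, hatch_4 above 0.25 rad), for 0.2 s.
2. the free cover has been pushed up to stand open, tipped more than 1.2 rad (value of joint any of hatch_1, hatch_2, hatch_3, hatch_4 above 1.2 rad), for 0.2 s.
At the end, for the whole second after the job is handed in: One cover stands open at more than 1.2 rad (about 70 degrees or more) and is at rest, the other three are closed (under 0.15 rad), and the loose things have not been moved (((value of joint hatch_1 above 1.2 rad and value of joint each of hatch_2, hatch_3, hatch_4 below 0.15 rad) or (value of joint hatch_2 above 1.2 rad and value of joint each of hatch_1, hatch_3, hatch_4 below 0.15 rad) or (value of joint hatch_3 above 1.2 rad and value of joint each of hatch_1, hatch_2, hatch_4 below 0.15 rad) or (value of joint hatch_4 above 1.2 rad and value of joint each of hatch_1, hatch_2, hatch_3 below 0.15 rad)) and velocity of joint each of hatch_1, hatch_2, hatch_3, hatch_4 below 0.05 rad/s); the robot touches nothing.
It fails at once if a loose bystander was moved, lifted or carried (more than 30 mm from its start) (distance of any of cutters, flux, jar, pump, driver, pen, carriers from where it was at the start of the episode above 0.03 m).
It fails at once if the duct or a cover was pressed roughly (over 50 N) (contact force between any of the fingers, the arm and duct above 50 N).
It also fails if it takes over 54 s, if anything falls off the work surface, if the arm or the gripper's body presses on something with over 40 N, if the wrist force passes 120 N, or if a joint passes its speed limit or range.

## Working session

There is one attempt and no reset: what is moved stays moved. The work goes in short steps, Python scripts to look and compute and a tool call to move; the robot and the scene stay as the last step left them, time stands still between calls to the robot, and variables do not carry over. Pictures are saved under pics/ and viewed, at most 10 in all, crops included, and the job is handed in when it is done.

Besides the shell and the picture viewer there is one more tool, called after "Emit:" as name([rows], argument=value, ...), one row to a line, values as JSON. arm_command: Moves the arm, as the interface text tells. Its arguments: {"type":"object","properties":{"moves":{"type":"array"},"squeeze":{"type":"number"}},"required":["moves"]}

```bash
mkdir -p pics
python3 - <<'E'
from workcell import bot,get_image
import cv2,numpy as np
for n in("scene","top"):
    d=get_image(n);cv2.imwrite(f"pics/{n}0.png",d["color"]);print(n,d["vfov"],d["cx"],d["cy"],np.round(d["world_to_cam"],3).tolist())
s=bot.sense();print(s)
E
```

```text
scene 45.924588242846895 322.7947601868979 249.51211746332868 [[0.579, -0.815, -0.021, -0.253], [0.366, 0.237, 0.9, -0.27], [-0.729, -0.528, 0.435, -1.001], [0.0, 0.0, 0.0, 1.0]]
top 45.02648203539365 317.9332105887113 239.38342767307384 [[-0.005, -1.0, 0.021, 0.013], [0.988, -0.002, 0.156, -0.506], [-0.156, 0.022, 0.987, -1.333], [0.0, 0.0, 0.0, 1.0]]
{'clock': 0.1, 'q': array([ 1.10470335e+00,  5.27664629e-02,  1.40159827e+00,  5.95601037e-06,
        1.68859259e+00, -7.02904490e-02]), 'dq': array([-0.00138663, -0.00125755, -0.00270514, -0.00102877, -0.00106989,
       -0.00217175]), 'tau': array([ 1.17376494e-03, -3.82582641e+01, -3.60984743e+01, -7.25964355e-05,
        4.78098824e-03,  1.46213188e-05]), 'tool_pos': array([0.20227622, 0.4842044 , 0.24157305]), 'ee_rot': array([-1.83661608e-04,  1.96611605e-01,  9.80481214e-01, -6.57155246e-04]), 'force': array([ 0.15216869,  0.40398067, -0.05067565]), 'torque': array([ 0.02640281, -0.01880693,  0.00042021]), 'grip_force': 0.0, 'opening': 0.08572637827108624}
```

View pics/top0.png

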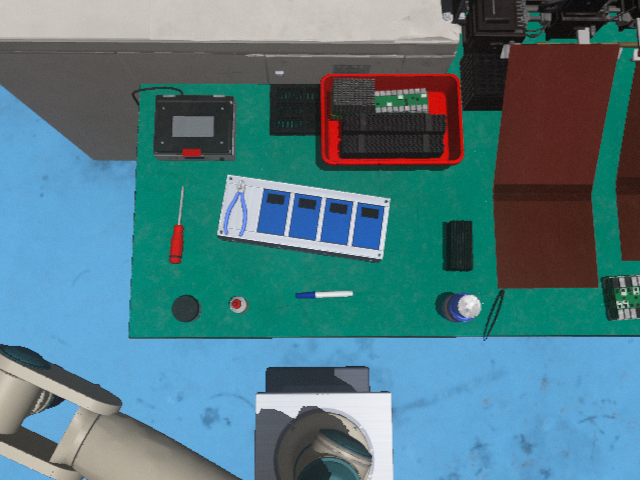

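View pics/scene0.png

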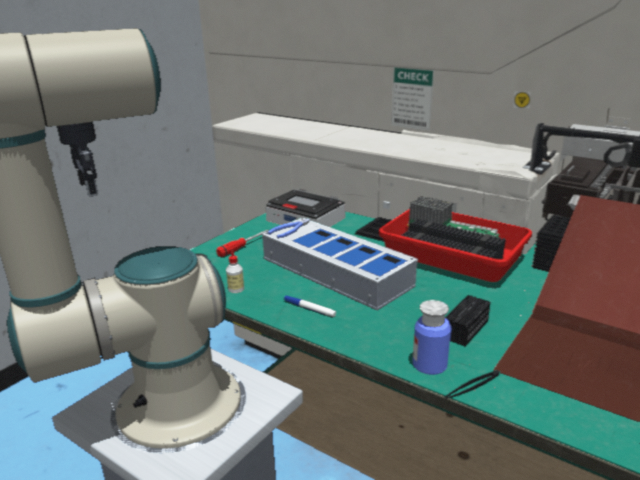

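The top view shows the duct at cols 218–390, rows 176–262. The four covers are centred near (273,212), (304,217), (336,222) and (368,226), with the cutters on the left end plate. The scene view agrees, and a red bin stands behind the duct.

```bash
cat > h.py <<'E'
import cv2,numpy as np
from workcell import bot,get_image
from scipy.spatial.transform import Rotation as R
def ray(d,px):
    f=240/np.tan(np.radians(d["vfov"]/2));T=np.array(d["world_to_cam"])
    v=np.array([(px[0]-d["cx"])/f,-(px[1]-d["cy"])/f,-1.])
    return -T[:3,:3].T@T[:3,3],T[:3,:3].T@v
def onz(d,px,z):
    o,v=ray(d,px);return o+v*(z-o[2])/v[2]
def covers(name,box,img=None):
    d=get_image(name);x0,y0,x1,y1=box
    hsv=cv2.cvtColor(d["color"],cv2.COLOR_BGR2HSV)
    m=cv2.inRange(hsv,(100,120,60),(125,255,255));k=np.zeros_like(m);k[y0:y1,x0:x1]=m[y0:y1,x0:x1]
    cs=[cv2.convexHull(c) for c in cv2.findContours(k,0,2)[0] if cv2.contourArea(c)>250]
    out=[]
    for c in cs:
        M=cv2.moments(c);out.append((M['m10']/M['m00'],M['m01']/M['m00'],M['m00']))
    return d,sorted(out,reverse=True)
E
python3 - <<'E'
from h import *
loc=np.array([[0,-.150],[0,-.076],[0,-.002],[0,.072]])
for n,b in(("top",(255,180,395,260)),("scene",(290,222,410,285))):
    d,cs=covers(n,b);P=np.array([onz(d,c[:2],.075)[:2] for c in cs]);print(n,np.round(cs,1).tolist(),np.round(P,4).tolist())
    if len(P)==4:
        a=P[3]-P[0];yaw=np.arctan2(-a[0],a[1]);c,s=np.cos(yaw),np.sin(yaw);Rm=np.array([[c,-s],[s,c]])
        o=(P-loc@Rm.T).mean(0);print("yaw",yaw,"org",o,"len",np.linalg.norm(a))
        print("press",np.round((loc+[.031,0])@Rm.T+o,4).tolist())
E
```

```text
top [[367.8, 225.7, 1138.5], [336.4, 221.0, 1139.5], [304.9, 216.4, 1138.0], [273.3, 211.8, 1135.0]] [[0.5322, -0.1038], [0.5434, -0.0309], [0.5544, 0.0422], [0.5654, 0.1155]]
yaw -0.1501326103154869 org [0.55467662 0.04429285] len 0.22177339231537793
press [[0.5629, -0.1087], [0.574, -0.0355], [0.585, 0.0377], [0.5961, 0.1108]]
scene [[382.7, 264.2, 483.0], [358.3, 254.8, 420.0], [335.4, 245.9, 374.5], [313.8, 237.7, 337.0]] [[0.5293, -0.1052], [0.5401, -0.0325], [0.5513, 0.0409], [0.5614, 0.1138]]
yaw -0.14550098498885328 org [0.55119772 0.04281495] len 0.22139979161172055
press [[0.5601, -0.1101], [0.5709, -0.0369], [0.5816, 0.0363], [0.5923, 0.1096]]
```

Emit:
arm_command([
  [-3.4, -1.3, 0, -0.1, 1],
  [-6.7, -2.6, 0, -0.2, 1],
  [-10.1, -3.9, 0, -0.246, 1],
  [-13.4, -5.2, 0, -0.246, 1],
  [-16.8, -6.4, 0, -0.246, 1],
  [-20.2, -7.7, 0, -0.246, 1],
  [-23.5, -9.0, 0, -0.246, 1],
  [-26.9, -10.3, 0, -0.246, 1],
], squeeze=30)

```text
clock: 0.87
tool_pos: [0.4118, 0.2842, 0.2423]
ee_rot: [-0.0, 0.075, 0.997, 0.0]
force: [0.7, -0.5, -0.5]
opening: 0.0001
grip_force: 0.0
```

```bash
cat >> h.py <<'E'
yaw=-.149;O=np.array([.5535,.0438,0]);Y=[-.15,-.076,-.002,.072]
Rd=R.from_euler('z',yaw)
def W(x,y,z): return O+Rd.apply([x,y,z])
def st(t=None):
    s=bot.sense();q=s["ee_rot"];r=R.from_quat(q[[1,2,3,0]]);p=s["tool_pos"]
    L=Rd.inv().apply(p-O);m=r.as_matrix()
    print("t",s["clock"],"local mm",np.round(L*1e3,1),"F",np.round(s["force"],1),"tx in duct",np.round(Rd.inv().apply(m[:,0]),3),"tz",np.round(m[:,2],3),"open",s["opening"])
    if t is not None: print("tool cm",np.round(r.inv().apply(W(*t)-p)*100,2))
E
python3 -c "
from h import *
st((.031,.072,.13))"
```

```text
t 0.8667 local mm [-175.8  216.7  242.3] F [ 0.7 -0.5 -0.5] tx in duct [-1.     0.001  0.   ] tz [-0.  0. -1.] open 6.793183989547826e-05
tool cm [-20.7  -14.46  11.22]
```

Emit:
arm_command([
  [-3, -2.1, 0, 0, 1],
  [-6, -4.2, 1, 0, 1],
  [-9, -6.3, 2, 0, 1],
  [-12, -8.4, 3, 0, 1],
  [-15, -10.5, 4, 0, 1],
  [-18, -12.6, 5, 0, 1],
  [-20.7, -14.5, 6, 0, 1],
  [-20.7, -14.5, 9, 0, 1],
])

```text
clock: 1.53
tool_pos: [0.5986, 0.1071, 0.1551]
ee_rot: [0.004, 0.077, 0.997, 0.0]
force: [-0.2, -0.3, 1.1]
opening: -0.0002
grip_force: 0.0
```

```bash
python3 -c "
from h import *
st((.031,.072,.1))
d=get_image('wrist');cv2.imwrite('pics/w1.png',d['color'])"
```

```text
t 1.5333 local mm [ 35.2  69.3 155.1] F [-0.2 -0.3  1.1] tx in duct [-1.     0.006 -0.008] tz [ 0.008 -0.001 -1.   ] open -0.0002033274875869283
tool cm [0.47 0.27 5.51]
```

View pics/w1.png

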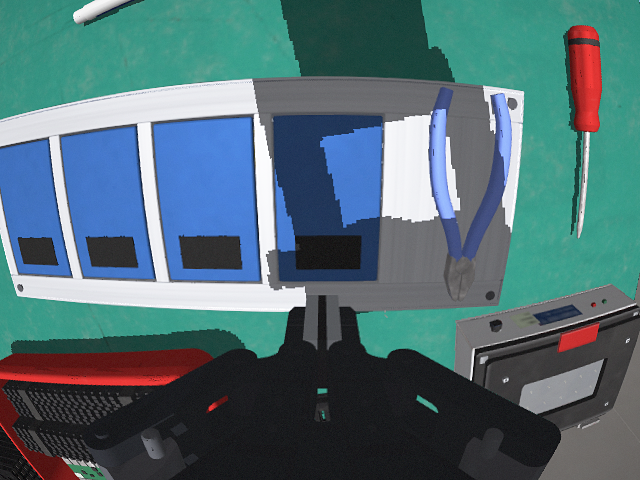

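The wrist view shows the fingertips near (320,300) and the leftmost cover's mark at (328,252), as expected. The cutters are clear to the right.

Emit:
arm_command([
  [0, 0, 2, 0, 1],
  [0, 0, 4, 0, 1],
  [0, 0, 5, 0, 1],
  [0, 0, 5.4, 0, 1],
  [0, 0, 5.5, 0, 1],
  [0, 0, 5.5, 0, 1],
])

```text
clock: 2.08
tool_pos: [0.5942, 0.1118, 0.0983]
ee_rot: [0.001, 0.075, 0.997, 0.0]
force: [0.7, -0.7, 0.2]
opening: -0.0001
grip_force: 0.0
```

```bash
python3 -c "
from h import *
st((.031,.072,.086))"
```

```text
t 2.0833 local mm [30.1 73.3 98.3] F [ 0.7 -0.7  0.2] tx in duct [-1.     0.    -0.001] tz [ 0.001  0.    -1.   ] open -7.653393632336325e-05
tool cm [-0.09 -0.13  1.23]
```

Emit:
arm_command([
  [0, 0, 0.5, 0, 1],
  [0, 0, 0.9, 0, 1],
  [0, 0, 1.1, 0, 1],
  [0, 0, 1.2, 0, 1],
  [0, 0, 1.3, 0, 1],
  [0, 0, 1.35, 0, 1],
  [0, 0, 1.35, 0, 1],
])

```text
clock: 2.67
tool_pos: [0.5942, 0.1115, 0.0849]
ee_rot: [0.0, 0.075, 0.997, 0.0]
force: [-2.2, -0.6, 4.8]
opening: -0.0001
grip_force: 2.2
```

Emit:
arm_command([
  [0, 0, 0.05, 0, 1],
  [0, 0, 0.1, 0, 1],
  [0, 0, 0.15, 0, 1],
  [0, 0, 0.2, 0, 1],
  [0, 0, 0.2, 0, 1],
])

```text
clock: 3.08
tool_pos: [0.5944, 0.1115, 0.0831]
ee_rot: [0.001, 0.075, 0.997, 0.0]
force: [-2.1, 0.1, 5.4]
opening: 0.0001
grip_force: 2.7
```

Emit:
arm_command([
  [0, 0, 0.1, 0, 1],
  [0, 0, 0.2, 0, 1],
  [0, 0, 0.3, 0, 1],
  [0, 0, 0.3, 0, 1],
])

```text
clock: 3.42
tool_pos: [0.5946, 0.1115, 0.0802]
ee_rot: [0.001, 0.075, 0.997, 0.0]
force: [-0.5, 0.3, 5.6]
opening: 0.0
grip_force: 2.5
```

Emit:
arm_command([
  [0, 0, 0.15, 0, 1],
  [0, 0, 0.3, 0, 1],
  [0, 0, 0.45, 0, 1],
  [0, 0, 0.6, 0, 1],
  [0, 0, 0.75, 0, 1],
  [0, 0, 0.9, 0, 1],
  [0, 0, 0.9, 0, 1],
  [0, 0, 0.9, 0, 1],
])

```text
clock: 4.08
tool_pos: [0.595, 0.1115, 0.0712]
ee_rot: [0.002, 0.075, 0.997, 0.0]
force: [2.9, -0.0, 5.2]
opening: 0.0002
grip_force: 2.7
```

```bash
python3 -c "
from h import *
st()
d=get_image('wrist');cv2.imwrite('pics/w2.png',d['color'])"
```

```text
t 4.0833 local mm [31.  73.1 71.2] F [ 2.9 -0.   5.2] tx in duct [-1.     0.001 -0.003] tz [ 0.003  0.    -1.   ] open 0.00021126038756835394
```

View pics/w2.png

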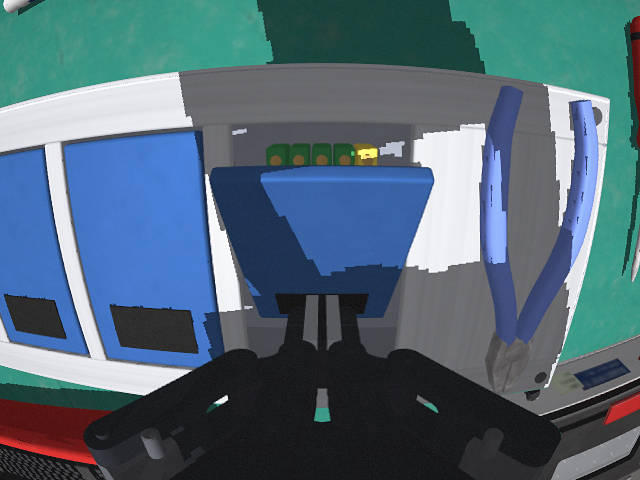

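The leftmost cover is free: its near edge, at row 168 and cols 212–433, stands well up with the interior showing. Next I retreat upward and then go to the near side.

Emit:
arm_command([
  [0, 0, -1, 0, 1],
  [0, 0, -3.5, 0, 1],
  [0, 0, -6.5, 0, 1],
  [3, -0.1, -8, 0, 1],
  [6.5, -0.1, -8, 0, 1],
  [9.5, -0.1, -8, 0, 1],
  [11.5, -0.1, -8, 0, 1],
  [11.5, -0.1, -8, 0, 1],
])

```text
clock: 4.8
tool_pos: [0.4768, 0.1281, 0.1496]
ee_rot: [-0.001, 0.074, 0.997, -0.0]
force: [-0.7, -0.3, -1.0]
opening: 0.0003
grip_force: 0.0
```

```bash
python3 -c "
from h import *
st((-.08,.072,.095))
d=get_image('scene');c=cv2.resize(d['color'][190:320,230:430],None,fx=3,fy=3);cv2.imwrite('pics/s2.png',c)"
```

```text
t 4.8 local mm [-88.4  72.  149.6] F [-0.7 -0.3 -1. ] tx in duct [-1.    -0.001  0.003] tz [-0.003 -0.    -1.   ] open 0.0002724807720313747
tool cm [-0.86  0.    5.46]
```

View pics/s2.png

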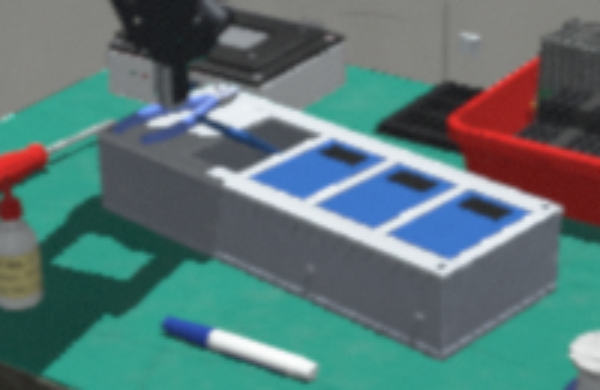

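The cover, seen nearly edge-on around (250,140), has stayed tipped. The fingers are on the near side, so I descend.

Emit:
arm_command([
  [0, 0, 2, 0, 1],
  [0, 0, 4, 0, 1],
  [0, 0, 5, 0, 1],
  [0, 0, 5.5, 0, 1],
  [0, 0, 5.5, 0, 1],
])

```text
clock: 5.27
tool_pos: [0.4798, 0.1273, 0.0937]
ee_rot: [-0.001, 0.075, 0.997, -0.0]
force: [-0.8, 0.0, 0.2]
opening: 0.0003
grip_force: 0.0
```

```bash
python3 -c "
from h import *
st((-.06,.072,.095))"
```

```text
t 5.2667 local mm [-85.3  71.7  93.7] F [-0.8  0.   0.2] tx in duct [-1.     0.001  0.003] tz [-0.003 -0.    -1.   ] open 0.0003168419284045376
tool cm [-2.53  0.04 -0.14]
```

Emit:
arm_command([
  [-0.8, 0, 0, 0, 1],
  [-1.6, 0, 0, 0, 1],
  [-2.2, 0, 0, 0, 1],
  [-2.6, 0, 0, 0, 1],
  [-3.0, 0, 0, 0, 1],
  [-3.4, 0, -0.1, 0, 1],
  [-3.8, 0, -0.2, 0, 1],
  [-3.8, 0, -0.2, 0, 1],
])

```text
clock: 5.93
tool_pos: [0.5172, 0.1221, 0.0969]
ee_rot: [-0.001, 0.075, 0.997, 0.0]
force: [-4.7, 1.1, 2.4]
opening: -0.0001
grip_force: 2.6
```

```bash
python3 -c "
from h import *
st()
d=get_image('wrist');cv2.imwrite('pics/w3.png',d['color'])"
```

```text
t 5.9333 local mm [-47.5  72.   96.9] F [-4.7  1.1  2.4] tx in duct [-1.     0.001  0.003] tz [-0.003  0.    -1.   ] open -5.655178928127855e-05
```

View pics/w3.png

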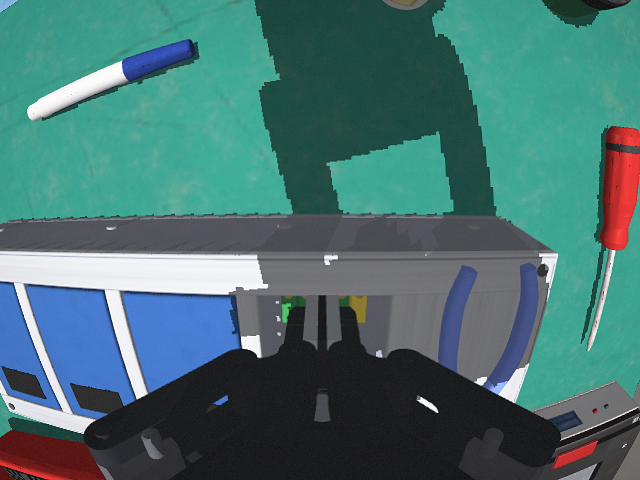

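The fingers at (320,320) are against the raised edge, pushing with about 5 N. I continue while rising.

Emit:
arm_command([
  [-0.4, 0, -0.2, 0, 1],
  [-0.8, 0, -0.4, 0, 1],
  [-1.2, 0, -0.6, 0, 1],
  [-1.6, 0, -0.8, 0, 1],
  [-2.0, 0, -1.0, 0, 1],
  [-2.3, 0, -1.1, 0, 1],
  [-2.3, 0, -1.1, 0, 1],
])

```text
clock: 6.57
tool_pos: [0.5412, 0.1184, 0.1081]
ee_rot: [0.001, 0.075, 0.997, 0.0]
force: [-0.1, 0.1, -0.4]
opening: -0.0001
grip_force: 0.1
```

Emit:
arm_command([
  [-0.3, 0, -0.1, 0, 1],
  [-0.6, 0, -0.1, 0, 1],
  [-0.6, 0, -0.1, 0, 1],
  [-0.6, 0, -0.1, 0, 1],
])

```text
clock: 6.9
tool_pos: [0.5467, 0.1175, 0.1087]
ee_rot: [0.0, 0.075, 0.997, -0.0]
force: [0.2, -0.3, 0.2]
opening: -0.0001
grip_force: 0.0
```

```bash
python3 -c "
from h import *
st()
d=get_image('scene');c=cv2.resize(d['color'][190:320,230:430],None,fx=3,fy=3);cv2.imwrite('pics/s3.png',c)"
```

```text
t 6.9 local mm [-17.7  71.8 108.7] F [ 0.2 -0.3  0.2] tx in duct [-1.     0.001 -0.001] tz [ 0.001 -0.    -1.   ] open -0.00010170694795588648
```

View pics/s3.png

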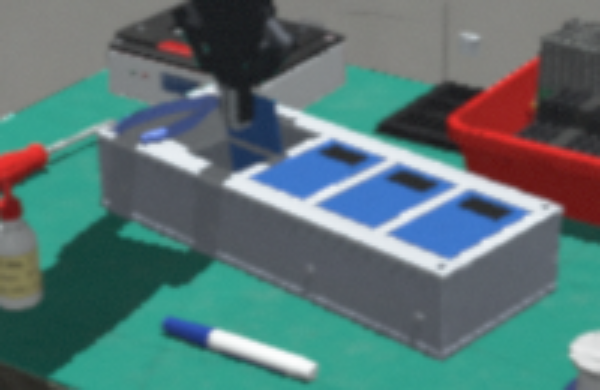

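The cover looks upright at about (265,130), ahead of the fingers. I nudge a little further to confirm the stop.

Emit:
arm_command([
  [-0.15, 0, 0, 0, 1],
  [-0.3, 0, 0, 0, 1],
  [-0.4, 0, 0, 0, 1],
  [-0.5, 0, 0, 0, 1],
  [-0.5, 0, 0, 0, 1],
])

```text
clock: 7.37
tool_pos: [0.5514, 0.1168, 0.1088]
ee_rot: [0.0, 0.075, 0.997, 0.0]
force: [-2.1, -0.6, 1.1]
opening: 0.0001
grip_force: 0.7
```

Emit:
arm_command([
  [1, 0, 0, 0, 1],
  [3, 0, 0, 0, 1],
  [6, 0, 0, 0, 1],
  [9, 0, 0, 0, 1],
  [10, 0, -3, 0, 1],
  [10, 0, -6, 0, 1],
  [10, 0, -9, 0, 1],
  [10, 0, -9, 0, 1],
])

```text
clock: 8.03
tool_pos: [0.4548, 0.1323, 0.2058]
ee_rot: [0.006, 0.075, 0.997, 0.002]
force: [1.2, -0.1, 0.2]
opening: 0.0001
grip_force: 0.0
```

```bash
python3 -c "
from h import *
st()
a=get_image('scene')['color'][190:320,230:430];b=get_image('top')['color'][140:320,160:410]
cv2.imwrite('pics/s4.png',np.vstack([cv2.resize(a,(440,286)),cv2.resize(b,(440,300))]))"
```

```text
t 8.0333 local mm [-110.7   72.9  205.8] F [ 1.2 -0.1  0.2] tx in duct [-1.     0.001 -0.011] tz [ 0.012  0.002 -1.   ] open 5.9758669168460714e-05
```

View pics/s4.png

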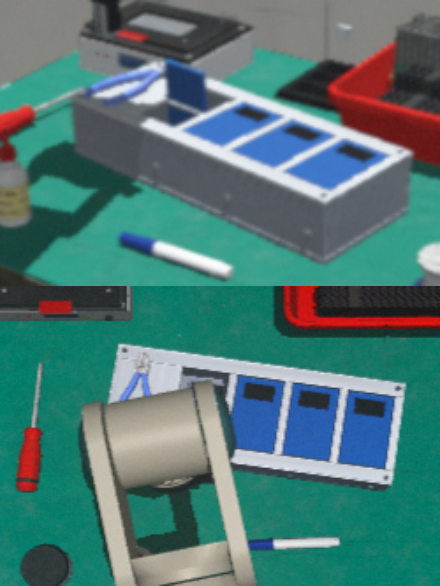

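The cover stands upright at (187,85) in the scene view, the other three are closed, and the bystanders have not moved. I let the arm settle and hand in.

Emit:
arm_command([
  [0, 0, 0, 0, 1],
  [0, 0, 0, 0, 1],
  [0, 0, 0, 0, 1],
  [0, 0, 0, 0, 1],
])

```text
clock: 8.47
tool_pos: [0.4521, 0.1317, 0.1978]
ee_rot: [-0.001, 0.075, 0.997, -0.0]
force: [-0.1, -1.0, -0.1]
opening: 0.0002
grip_force: 0.0
```

```bash
python3 -c "
from workcell import bot
print(bot.close_job())"
```

```text
the job is handed in; nothing more can be done
None
```

The free cover was the leftmost one (hatch_4), the first I pressed. It now stands open upright, the other three are closed, nothing around the duct looks moved, and the job is handed in (no verdict was returned).

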